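# Fetch the sharpening stone and seat it in its holder

### The job

The long sharpening stone is pushed part-way under the little counter shelf. Draw it right out from under the shelf, lay it flat on the open counter and let go of it; then pick it up again and seat it lengthwise, the same side up, flat on the floor of its wooden holder. Leave the small dressing stone where it is.

Things in the scene. Friction and masses are not known exactly. Their poses are not given: they have to be found in the camera images.
- stone: Long sharpening stone: flat bar 210 long (x), 46 wide, 28 high, lower half dark grey, upper half grey-brown, 0.45-0.65 kg, loose. Origin at the centre of its underside, z up; counter at z = 0. At the start its origin is 18-30 mm inside the shelf's front edge, +x pointing under the shelf; the -x end sticks out 75-87 mm: grip it there from above, across the width.
- holder: Fixed wooden holder: slab 270 (x) by 110 by 16 high; origin at the centre of its underside. On the slab's top, the nest floor: 226 by 62 mm, its length along x. Walls 18 mm high lean outward to 240 by 76 mm. Long sides are walled only for |x| over 38 mm and open between: a grip across the stone within 25 mm of its middle has room, one near its end is blocked. Stone goes in either way round.
- shelf: Fixed low dark wooden shelf: board 160 deep (x), 320 wide (y), top 65 mm above the counter, 50 mm clear beneath, on two side panels. Origin on the counter under the board's centre. Open front edge at x = -80 mm; its -x direction is the way out, roughly world +y. Four fixed jars, up to 180 mm above the counter, on the rear half (x over 5 mm).
- dresser: Small grey-brown dressing stone 80 (x) by 34 by 24 high, 0.12 kg, loose on the counter beyond the long stone, at world x 0.68 to 0.71 m, lying roughly along world y; origin at the centre of its underside. Leave it. Bystanders not listed: a white mug and a wooden pepper mill, 140 mm high, beyond the work at world x over 0.75 m.
There are look-alikes about, which are no part of the job. There is more than one size of the stone; the job needs the largest.

How it is judged:
By the outcome, as a careful person would: the job done as asked, in the order asked, and still so for the second after the job is handed in, with the robot touching nothing.
It also fails if it takes over 54 s, if anything falls off the work surface, if the arm or the gripper's body presses on something with over 40 N, if the wrist force passes 120 N, or if a joint passes its speed limit or range.

### The arm

A 6-joint arm with a two-finger parallel gripper is mounted at the origin on the work surface. World frame = base frame: x ahead of the robot, y to its left, z up, the work surface at z = 0. Lengths are in mm, angles in rad, forces in N, time in s.
With the tool pointing down it reaches from about 325 to 750 mm from the base axis. Payload 7.6 kg.
Tool frame: the origin (TCP) lies at the very end of the fingers, on their centre line; the grasp point (between the pads) lies 19 mm behind it (r.grip_point_offset is the distance from the TCP to the grasp point, in mm); y points along the fingers, z is the direction in which the jaws open and shut, and the axes are right-handed (so a half turn about y gives the same grasp; the last joint's range is limited). The gripper opens to 85 mm and grips with 20 to 120 N. Pads are 22 mm wide; open, the fingers measure 114 mm over their backs; the gripper's body (76 mm by 85 mm) begins 54 mm behind the grasp point. The pads swing forward as they close: fully open they stand 13 mm farther back than shut.
Start: joints at [-1.352, 0.052, 1.401, -0, 1.689, -0.07], TCP at [149.546, -503.271, 231.323] pointing down, gripper open.
Joint ranges: [-2.9, 2.9], [-0.91, 2.17], [0.12, 2.37], [-1.06, 4.2], [0.26, 2.73], [-2.93, 2.93]. Speed limits (rad/s): [2.57, 2.57, 3.01, 3.14, 3.14, 3.14].

### API

Orientations are given as [roll, pitch, yaw] about the fixed x, y, z axes, in that order (R = Rz(yaw) Ry(pitch) Rx(roll)).
In Python, from plant import r, optics, job, search_frame, regions_of gives the robot as it stands. The module is installed in compiled form; this text tells all that it offers.
- The arm moves only by the shell command python3 -m pendant 'ROWS' [FORCE]. ROWS is JSON, a list of rows, each a list of 5 numbers: the shift along the tool's x, y, z in units of 100 mm (1.0 is 100 mm), then the turn about the tool's y in units of 2 rad (1.0 is 2 rad), then the gripper command: -1 is shut, 1 is fully open, values between are in proportion. A call has 1 to 10 rows; each row is the pose to reach, as a shift and turn from the pose commanded when the call began, along the tool's axes at that moment; what a row does not reach only later rows make up. A row lasts 1/8 s, in which the tool goes at most 62.5 mm and 10.7 degrees, less where a joint would pass 70% of its speed; a pose out of reach is approached as far as the arm can. A call with a number of a shift or a turn outside -1 to 1 is refused whole. A call with a gripper value outside its range is refused whole. The fingers move at their own pace and stop on an object; FORCE is the grip in N (left out, the last holds). Time passes only in rows, so rows that repeat a pose let the fingers close. It gives the time, the measured TCP pose, the force and the opening at its end, in the units of the state.
- r.observe(): the state, without advancing time (a new reading comes with each control period).
- optics.capture(name): name is "side" or "top"; returns the picture (400x640x3 uint8, red, green, blue); there is no depth.
- optics.camera_info(name): a dict with "fx", "fy", "cx", "cy" (pixels), "origin" and "attitude" of the camera in the world. Camera axes: x right, y down, z forward; pixel columns grow to the right and rows downward; lengths in mm; the calibration is good to about 2 mm. A picture is of the moment at which its call begins. camera_info takes no time and is no camera call.
- job.job_done(): hands the job in, once; it reports no verdict.
Trained networks look in the newest picture that a camera, given by its name, has taken for a name from the list of things; names that differ only in an ending like _2 or _b are one class to them, and where a whole thing is asked for, a point or a joint stands for the part that bears it (a point fixed in the world has none). Each returns a list of dicts, best first, with "score" (0 to 1); they miss things now and then, are a little off and sometimes report something else, mostly with a low value. They report only what shows in the picture. A call takes as long as a camera call. They do not tell look-alikes from the thing itself.
- search_frame(label, camera): "centre" ([x, y, z] in mm, in world coordinates, good to about 4 mm: the middle of the surface that is visible of it).
- regions_of(label, camera): "mask" (400x640 bool, what is visible of it).
The state is a dict: "clock": time; "joint_pos": joint angles; "joint_velocities": joint speeds; "joint_efforts": joint torques, N m; "tool_pos": TCP position; "ee_rot": TCP orientation; "ft_force": force on the tool from outside, world axes, zero at the start; "wrist_torque": the same for the moment, N m; "width": opening from 0.0 (shut) to 1.0 (fully open).
Only numpy, scipy, OpenCV 4.12 (cv2) and the standard library are available. Lean on these libraries where they do the work, as an engineer would, in place of code of your own. Each camera call takes 0.05 s, during which the arm holds its last target.

## Working session

There is one attempt and no reset: what is moved stays moved. The work goes in short steps, Python scripts to look and compute and a shell command to move; the robot and the scene stay as the last step left them, time stands still between calls to the robot, and variables do not carry over. Pictures are saved under pics/ and viewed, and the job is handed in when it is done.

```bash
mkdir -p pics; cat > h.py <<'E'
import numpy as np, cv2
from plant import r, optics, job, search_frame, regions_of
from scipy.spatial.transform import Rotation as Ro
def save(name,fn,crop=None,scale=1):
    im=optics.capture(name)
    o=im
    if crop: x0,y0,x1,y1=crop; o=im[y0:y1,x0:x1]
    o=cv2.resize(o,None,fx=scale,fy=scale,interpolation=cv2.INTER_CUBIC)
    cv2.imwrite('pics/'+fn,o[:,:,::-1]); return im
def cam(name):
    c=optics.camera_info(name); A=np.array(c['attitude'],float)
    R=A if A.shape==(3,3) else Ro.from_euler('xyz',A).as_matrix()
    return c,R,np.array(c['origin'],float)
def p2w(name,uv,z):
    c,R,o=cam(name); uv=np.atleast_2d(uv).astype(float)
    d=np.c_[(uv[:,0]-c['cx'])/c['fx'],(uv[:,1]-c['cy'])/c['fy'],np.ones(len(uv))]@R.T
    return o+d*((z-o[2])/d[:,2])[:,None]
def w2p(name,P):
    c,R,o=cam(name); q=(np.atleast_2d(P)-o)@R
    return np.c_[c['fx']*q[:,0]/q[:,2]+c['cx'],c['fy']*q[:,1]/q[:,2]+c['cy']]
E
python3 - <<'E'
from h import *
for n in('side','top'):
    save(n,n+'0.png'); print(optics.camera_info(n))
    for l in('stone','holder','shelf','dresser'):
        print(n,l,[(np.round(d['centre']),round(d['score'],2)) for d in search_frame(l,n)])
print(r.observe())
E
```

```text
{'fx': 449.95914440679417, 'fy': 449.95914440679417, 'cx': 318.0104036065596, 'cy': 197.95481772304615, 'origin': array([  597.3076471 , -1012.64970103,   627.72067617]), 'attitude': array([-2.12744776, -0.01017484, -0.03922083])}
side stone [(array([ 788., -246.,   24.]), 0.72), (array([ 494., -330.,   18.]), 0.61), (array([ 540., -499.,   17.]), 0.6)]
side holder [(array([466., 252.,  16.]), 0.82)]
side shelf [(array([ 518., -342.,   96.]), 0.85)]
side dresser [(array([694., -53.,  22.]), 0.65)]
{'fx': 365.107377094013, 'fy': 365.107377094013, 'cx': 320.61930149696815, 'cy': 204.8909402101972, 'origin': array([ 491.46013061, -116.28561471, 1039.1486468 ]), 'attitude': array([-3.0104562 ,  0.02566752, -1.55340687])}
top stone [(array([ 534., -486.,   21.]), 0.91), (array([ 486., -159.,   27.]), 0.86), (array([ 781., -231.,   21.]), 0.85)]
top holder [(array([464., 273.,  14.]), 0.89)]
top shelf [(array([ 514., -275.,   66.]), 0.83)]
top dresser [(array([697., -39.,  27.]), 0.56)]
{'clock': 0.5, 'joint_pos': array([-1.35227819e+00,  5.22388109e-02,  1.40075300e+00,  7.93221348e-06,
        1.68862590e+00, -7.02956648e-02]), 'joint_velocities': array([ 0.00150379, -0.00041593, -0.00014805,  0.00058622,  0.00019297,
       -0.00059237]), 'joint_efforts': array([ 6.75621013e-04, -3.81217217e+01, -3.60045469e+01,  4.26144922e-06,
        5.17216249e-04,  8.68161180e-06]), 'tool_pos': array([ 149.55355228, -503.24428613,  231.27622805]), 'ee_rot': array([-1.57082077e+00,  9.61816605e-06, -2.85277792e+00]), 'ft_force': array([ 1.38120641,  0.00818694, -0.10309295]), 'wrist_torque': array([-0.0220114 , -0.0181897 , -0.00818794]), 'width': 1.0018840301436902}
```

View pics/top0.png

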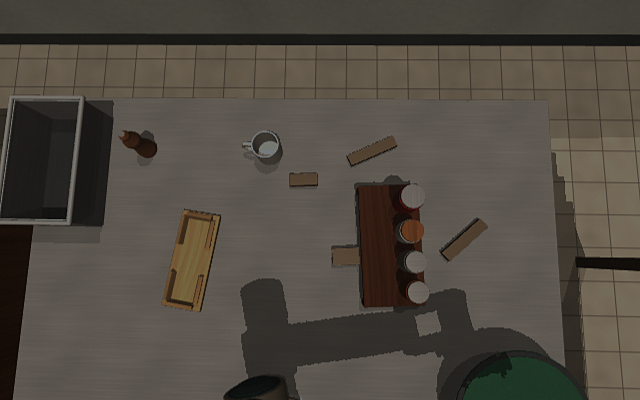

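View pics/side0.png

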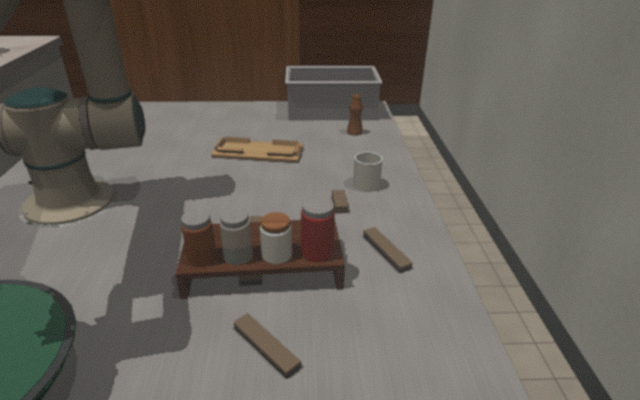

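The candidates for the stone in the top view are the bar under the shelf front at (345,257), and loose bars at (372,151) and (464,240). The small block at (303,180) is the dresser. Only (345,257) is part-way under the shelf, so I'll confirm it in a crop and measure it.

```bash
python3 - <<'E'
from h import *
im=save('top','crop1.png',(280,130,500,330),3.5)
for l,z in(('stone',28),('holder',16),('shelf',65),('dresser',24)):
    for d in regions_of(l,'top'):
        m=d['mask'].astype(np.uint8)
        c=max(cv2.findContours(m,0,cv2.CHAIN_APPROX_NONE)[0],key=len)[:,0]
        w=p2w('top',c,z)[:,:2].astype(np.float32)
        R=cv2.minAreaRect(w); print(l,round(d['score'],2),np.round(R[0]),np.round(R[1]),round(R[2],1),m.sum(), np.round(cv2.boxPoints(R)).tolist())
E
```

```text
stone 0.79 [ 536. -481.] [ 35. 146.] 41.9 670 [[475.0, -439.0], [572.0, -547.0], [598.0, -524.0], [501.0, -416.0]]
stone 0.75 [ 784. -231.] [ 34. 145.] 25.1 571 [[737.0, -173.0], [799.0, -303.0], [830.0, -289.0], [769.0, -158.0]]
stone 0.69 [ 486. -159.] [46. 74.] 1.0 460 [[462.0, -122.0], [463.0, -196.0], [509.0, -195.0], [508.0, -121.0]]
holder 0.69 [469. 272.] [116. 274.] 81.1 3972 [[324.0, 236.0], [595.0, 193.0], [613.0, 308.0], [342.0, 351.0]]
shelf 0.61 [ 519. -283.] [319. 182.] 3.1 7689 [[355.0, -200.0], [365.0, -382.0], [684.0, -365.0], [674.0, -183.0]]
dresser 0.63 [698. -37.] [35. 80.] 0.7 369 [[680.0, 3.0], [681.0, -77.0], [716.0, -76.0], [715.0, 4.0]]
```

View pics/crop1.png

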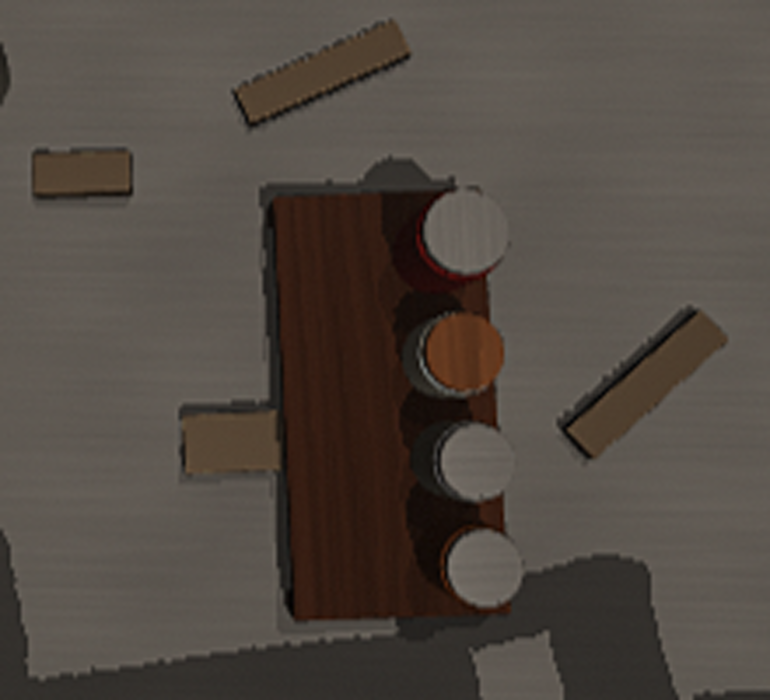

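The bar at (345,257) measures 46 mm wide and is the only one partly under the shelf. The two other bars measure about 34×146 mm, so they are smaller sizes. The target is therefore the stone at (345,257), confirmed in the crop. I'll travel high, above the jars.

```bash
python3 -m pendant '[[-0.42,0,-0.25,0,1],[-0.84,0,-0.49,0,1],[-0.84,0,-0.49,0,1]]' 60
python3 -m pendant '[[-0.42,0,-0.25,0,1],[-0.84,0,-0.49,0,1],[-0.84,0,-0.49,0,1]]'
```

```text
clock: 1.12
tool_pos: [217.8, -430.9, 231.7]
ee_rot: [-1.57, 0.001, -2.849]
ft_force: [-0.2, -0.4, 0.3]
width: 1.001
clock: 1.5
tool_pos: [283.9, -360.4, 231.6]
ee_rot: [-1.57, 0.0, -2.85]
ft_force: [-0.6, -0.4, 0.2]
width: 0.998
```

```bash
python3 -m pendant '[[-0.42,0,-0.25,0,1],[-0.84,0,-0.49,0,1],[-0.84,0,-0.49,0,1]]' 
python3 -m pendant '[[-0.42,0,-0.25,0,1],[-0.84,0,-0.49,0,1],[-0.84,0,-0.49,0,1]]'
python3 -m pendant '[[-0.42,0,-0.25,0,1],[-0.84,0,-0.49,0,1],[-0.84,0,-0.49,0,1]]'
python3 -m pendant '[[0,0,0,-0.09,1],[0,0,0,-0.18,1],[0,0,0,-0.27,1],[0,0,0,-0.36,1],[0,0,0,-0.45,1],[0,0,0,-0.54,1],[0,0,0,-0.641,1],[0,0,0,-0.641,1],[0,0,0,-0.641,1]]'
cat >> h.py <<'E'
def go(x,y,z,yaw=None):
    s=r.observe(); R=Ro.from_euler('xyz',s['ee_rot']).as_matrix()
    print('shift',np.round(R.T@(np.array([x,y,z])-s['tool_pos'])/100,3), 'pos',np.round(s['tool_pos'],1),'rot',np.round(s['ee_rot'],3),'turn',None if yaw is None else round(-((yaw-s['ee_rot'][2]+np.pi)%(2*np.pi)-np.pi)/2,3))
E
python3 - <<'E'
from h import *
go(486,-146,100,-np.pi/2)
im=save('top','t2.png',(280,130,500,330),3.5)
for d in regions_of('stone','top'):
        m=d['mask'].astype(np.uint8)
        c=max(cv2.findContours(m,0,cv2.CHAIN_APPROX_NONE)[0],key=len)[:,0]
        w=p2w('top',c,28)[:,:2].astype(np.float32)
        R=cv2.minAreaRect(w); print(np.round(R[0]),np.round(R[1]),round(R[2],1))
E
```

```text
clock: 1.88
tool_pos: [350.1, -290.0, 231.3]
ee_rot: [-1.571, -0.0, -2.85]
ft_force: [-0.7, -0.6, 0.3]
width: 1.003
clock: 2.25
tool_pos: [416.5, -219.6, 231.1]
ee_rot: [-1.571, -0.0, -2.851]
ft_force: [-0.3, -0.2, -0.7]
width: 1.0
clock: 2.62
tool_pos: [483.0, -149.1, 230.9]
ee_rot: [-1.571, -0.001, -2.851]
ft_force: [0.1, 0.5, -0.6]
width: 0.998
clock: 3.75
tool_pos: [481.9, -150.1, 231.3]
ee_rot: [-1.571, -0.0, -1.576]
ft_force: [1.6, 0.4, -0.1]
width: 0.999
shift [-0.041  1.313  0.041] pos [ 481.9 -150.1  231.3] rot [-1.571 -0.    -1.576] turn -0.002
[ 783. -230.] [ 38. 150.] 24.7
[ 536. -480.] [ 34. 145.] 41.4
```

View pics/t2.png

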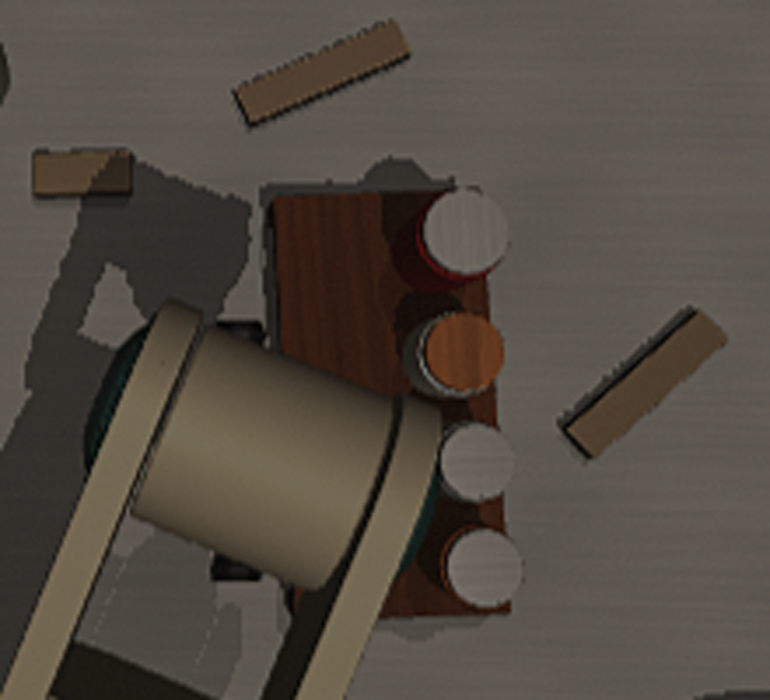

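```bash
python3 - <<'E'
from h import *
for z in(300,350,400,450): print(z,np.round(p2w('top',[(280+440/3.5,130+400/3.5),(280+400/3.5,130+590/3.5)],z)[:,:2]).tolist(), np.round(w2p('top',[481.9,-150.1,z]),0), np.round(p2w('top',[(406,230)],z)))
save('side','s2.png',(120,60,420,300),2.5)
E
```

```text
300 [[511.0, -267.0], [405.0, -244.0]] [[347. 258.]] [[ 540. -268.  300.]]
350 [[510.0, -257.0], [411.0, -235.0]] [[348. 259.]] [[ 537. -258.  350.]]
400 [[509.0, -247.0], [417.0, -226.0]] [[350. 259.]] [[ 534. -248.  400.]]
450 [[507.0, -237.0], [422.0, -218.0]] [[351. 259.]] [[ 530. -237.  450.]]
```

View pics/s2.png

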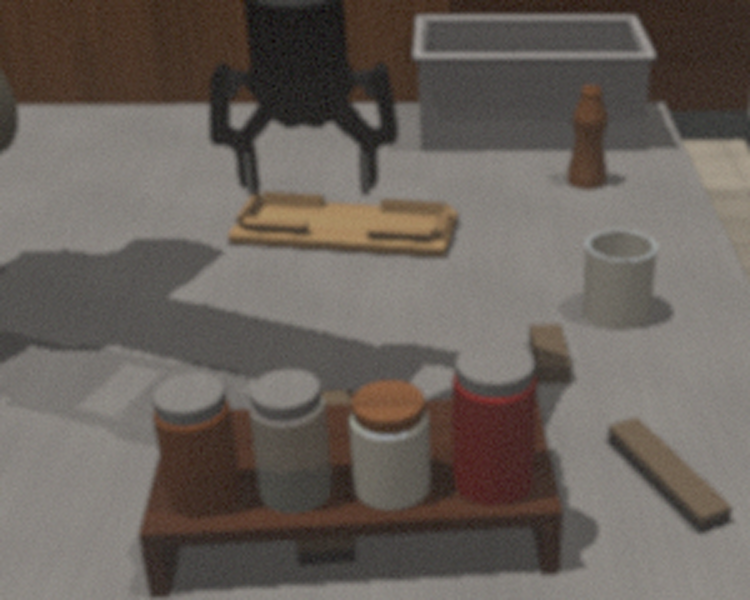

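The wrist clears the jars by about 30 mm when lowered. Descending.

```bash
python3 -m pendant '[[-0.07,0.5,0.04,0,1],[-0.07,1,0.04,0,1],[-0.07,1,0.04,0,1]]'
python3 -m pendant '[[0,0.4,0,0,1],[0,0.8,0,0,1],[0,0.8,0,0,1],[0,0.8,0,0,1]]'
python3 - <<'E'
from h import *
go(485.5,-143,3,-np.pi/2)
save('side','s3.png',(120,60,420,300),2.5)
save('top','t3.png',(280,130,500,330),3.5)
E
```

```text
clock: 4.28
tool_pos: [484.1, -141.0, 127.6]
ee_rot: [-1.579, 0.003, -1.572]
ft_force: [-0.4, -1.3, 0.5]
width: 1.003
clock: 4.78
tool_pos: [488.1, -142.5, 54.5]
ee_rot: [-1.567, -0.002, -1.571]
ft_force: [-0.1, -0.0, 0.9]
width: 1.002
shift [ 0.004  0.515 -0.028] pos [ 488.1 -142.5   54.5] rot [-1.567 -0.002 -1.571] turn -0.0
```

View pics/s3.png

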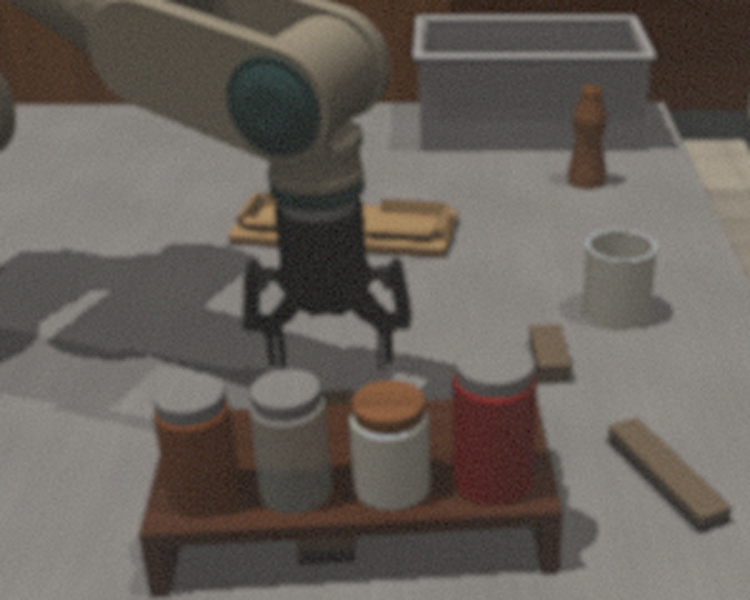

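View pics/t3.png

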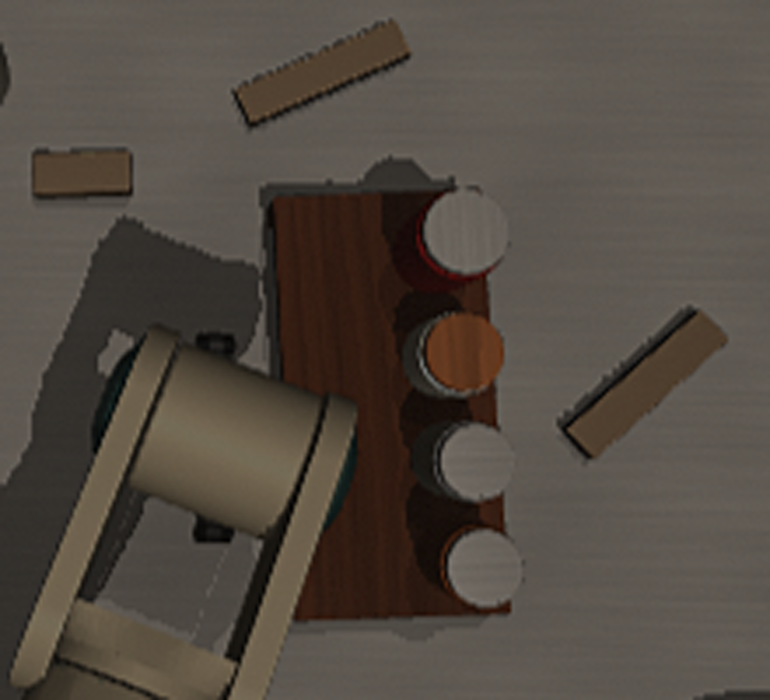

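Wrist well clear of the jars. I'll lower the last stretch to z≈3 and close.

```bash
python3 -m pendant '[[0,0.25,-0.02,0,1],[0,0.45,-0.02,0,1],[0,0.48,-0.02,0,1],[0,0.48,-0.02,0,1]]'
python3 -m pendant '[[0,0,0,0,0.3],[0,0,0,0,-0.2],[0,0,0,0,-0.5],[0,0,0,0,-1],[0,0,0,0,-1],[0,0,0,0,-1]]' 60
```

```text
clock: 5.38
tool_pos: [485.2, -142.1, 4.7]
ee_rot: [-1.569, -0.001, -1.571]
ft_force: [0.8, -1.0, 0.3]
width: 1.0
clock: 6.12
tool_pos: [485.1, -142.1, 4.4]
ee_rot: [-1.569, -0.001, -1.571]
ft_force: [-0.8, 0.5, 5.7]
width: 0.53
```

```bash
python3 -m pendant '[[-0.1,0,0,0,-1],[-0.3,0,0,0,-1],[-0.5,0,0,0,-1],[-0.7,0,0,0,-1],[-0.9,0,0,0,-1],[-1,0,0,0,-1]]'
python3 -m pendant '[[-0.2,0,0,0,-1],[-0.4,0,0,0,-1],[-0.6,0,0,0,-1],[-0.8,0,0,0,-1],[-1,0,0,0,-1],[-1,0,0,0,-1]]'
python3 -m pendant '[[-0.2,0,0,0,-1],[-0.4,0,0,0,-1],[-0.5,0,0,0,-1],[-0.5,0,0,0,-1],[-0.5,0,0,0,-1]]'
python3 - <<'E'
from h import *
save('top','t4.png',(160,100,500,330),2.3)
E
```

```text
clock: 6.88
tool_pos: [485.3, -42.0, 4.5]
ee_rot: [-1.568, -0.002, -1.57]
ft_force: [0.8, -6.4, 4.4]
width: 0.529
clock: 7.62
tool_pos: [485.2, 60.0, 4.4]
ee_rot: [-1.568, 0.002, -1.57]
ft_force: [0.8, 6.8, 6.2]
width: 0.526
clock: 8.25
tool_pos: [485.2, 109.0, 4.4]
ee_rot: [-1.569, 0.001, -1.57]
ft_force: [-0.2, 2.3, 5.6]
width: 0.53
```

View pics/t4.png

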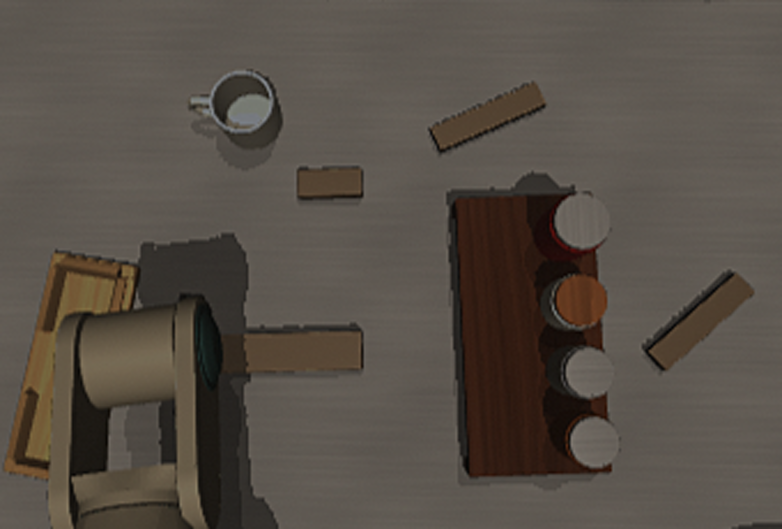

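The stone is clear of the shelf: its rear end is at crop (362,350), the shelf front at (455,350). Now I'll release it and rise.

```bash
python3 -m pendant '[[0,0,0,0,0],[0,0,0,0,0.5],[0,0,0,0,1],[0,0,0,0,1],[0,-0.15,0,0,1],[0,-0.4,0,0,1],[0,-0.8,0,0,1],[0,-1,0,0,1],[0,-1,0,0,1]]'
python3 -m pendant '[[0,-0.5,0,0,1],[0,-1,0,0,1],[0,-1,1,0,1],[0,-1,1,0,1],[0,-1,1,0,1]]'
python3 - <<'E'
from h import *
save('top','t5.png',(160,100,500,330),2.3)
save('side','s5.png',(120,60,420,300),2.5)
for n in ('side','top'):
  for d in search_frame('stone',n): print(n,np.round(d['centre']),round(d['score'],2))
for l,z in(('stone',28),('holder',16),('holder',34)):
    for d in regions_of(l,'top'):
        m=d['mask'].astype(np.uint8)
        c=max(cv2.findContours(m,0,cv2.CHAIN_APPROX_NONE)[0],key=len)[:,0]
        w=p2w('top',c,z)[:,:2].astype(np.float32)
        R=cv2.minAreaRect(w); print(l,z,round(d['score'],2),np.round(R[0]),np.round(R[1]),round(R[2],1),np.round(cv2.boxPoints(R)).tolist())
E
```

```text
clock: 9.43
tool_pos: [485.6, 108.3, 105.9]
ee_rot: [-1.566, 0.001, -1.571]
ft_force: [-0.4, 0.2, 0.1]
width: 1.004
clock: 10.05
tool_pos: [585.1, 107.8, 200.2]
ee_rot: [-1.575, -0.001, -1.572]
ft_force: [0.3, -0.0, -0.2]
width: 0.998
side [ 540. -500.   15.] 0.94
side [ 786. -247.   22.] 0.71
top [488.  24.  28.] 0.83
top [ 781. -232.   19.] 0.83
top [ 535. -484.   21.] 0.74
stone 28 0.71 [489.  23.] [ 49. 213.] 2.7 [[460.0, 128.0], [470.0, -85.0], [519.0, -83.0], [509.0, 131.0]]
stone 28 0.56 [ 537. -480.] [ 36. 147.] 41.8 [[474.0, -437.0], [572.0, -547.0], [599.0, -523.0], [501.0, -413.0]]
holder 16 0.86 [527. 268.] [121.  96.] 4.0 [[464.0, 312.0], [471.0, 216.0], [591.0, 224.0], [584.0, 320.0]]
holder 34 0.86 [527. 261.] [119.  95.] 4.0 [[464.0, 304.0], [471.0, 210.0], [589.0, 218.0], [583.0, 313.0]]
```

View pics/t5.png

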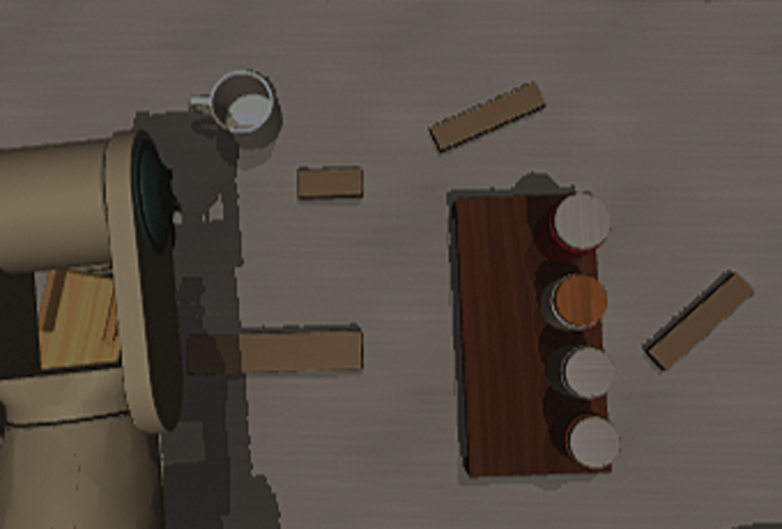

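View pics/s5.png

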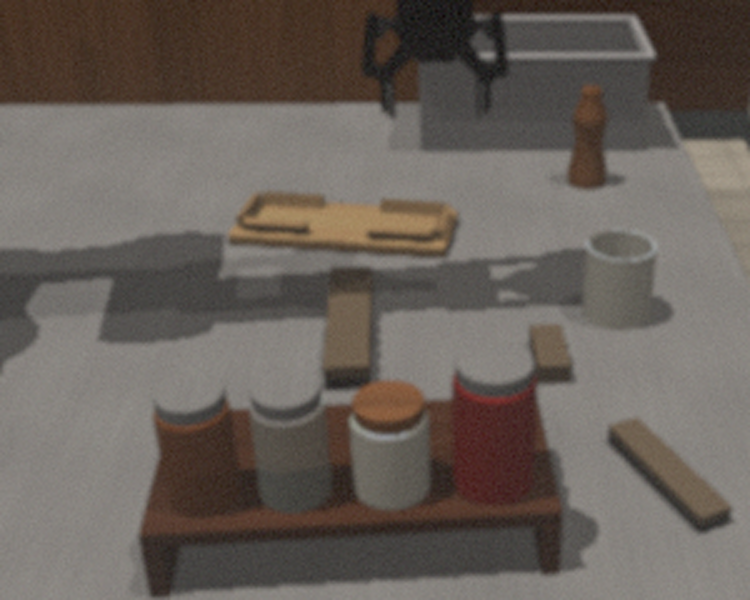

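The stone lies flat, dark half down, fully clear of the shelf. The holder is at full-frame top (192,260) in the first picture. Next I'll fit the holder pose using the saved clean pictures, and the stone's ends.

```bash
python3 - <<'E'
from h import *
print(np.round(p2w('top',[(160+187/2.3,100+353/2.3),(160+362/2.3,100+349/2.3)],28),1))
T=cv2.imread('pics/top0.png'); S=cv2.imread('pics/side0.png')
def seg(im,box):
    hsv=cv2.cvtColor(im,cv2.COLOR_BGR2HSV); m=((hsv[...,1]>70)&(hsv[...,0]<30)).astype(np.uint8)
    k=np.zeros_like(m); x0,y0,x1,y1=box; k[y0:y1,x0:x1]=m[y0:y1,x0:x1]
    k=cv2.morphologyEx(k,cv2.MORPH_OPEN,np.ones((2,2),np.uint8))
    c=max(cv2.findContours(k,0,2)[0],key=cv2.contourArea); o=np.zeros_like(k); cv2.fillConvexPoly(o,cv2.convexHull(c),1); return o
ms={'top':seg(T,(150,195,235,325)),'side':seg(S,(205,130,310,165))}
for n in ms: print(n,ms[n].sum(),cv2.boundingRect(ms[n]))
from scipy.optimize import minimize
def pts(x,y,a):
    P=[(sx*135,sy*55,z) for sx in(1,-1) for sy in(1,-1) for z in(0,16)]+[(sx*122,sy*40,34) for sx in(1,-1) for sy in(1,-1)]
    P=np.array(P,float); c,s=np.cos(a),np.sin(a); return np.c_[x+c*P[:,0]-s*P[:,1],y+s*P[:,0]+c*P[:,1],P[:,2]]
def cost(p,names):
    e=0
    for n in names:
        h=cv2.convexHull(np.float32(w2p(n,pts(p[0],p[1],p[2]))))
        o=np.zeros((400,640),np.uint8); K=16
        o8=np.zeros((1600,2560),np.uint8)
        cv2.fillConvexPoly(o8,np.int32(np.round((h*4+1.5)*16)),255,shift=4)
        o=cv2.resize(o8,(640,400),interpolation=cv2.INTER_AREA)/255.
        e+=np.abs(o-ms[n]).sum()/ms[n].sum()
    return e
for names in(['top'],['side'],['top','side']):
    b=minimize(cost,[468,270,-.155],args=(names,),method='Nelder-Mead',options=dict(initial_simplex=[[468,270,-.155],[476,270,-.155],[468,278,-.155],[468,270,-.1]],xatol=.05,fatol=1e-5))
    print(names,np.round(b.x,3),round(b.fun,3))
for d in search_frame('holder','side'):print(d['centre'])
E
python3 - <<'E'
import cv2
a=cv2.imread('pics/top0.png')[190:330,140:240]
cv2.imwrite('pics/hold.png',cv2.resize(a,None,fx=4,fy=4,interpolation=2))
E
```

```text
[[486.  128.7  28. ]
 [494.4 -81.4  28. ]]
top 4020 (163, 211, 59, 102)
side 1810 (213, 138, 91, 25)
['top'] [ 4.64878e+02  2.71210e+02 -1.60000e-01] 0.021
['side'] [ 4.67424e+02  2.68377e+02 -1.57000e-01] 0.13
['top', 'side'] [ 4.65827e+02  2.70714e+02 -1.62000e-01] 0.164
[469.7, 253.9, 15.5]
```

View pics/hold.png

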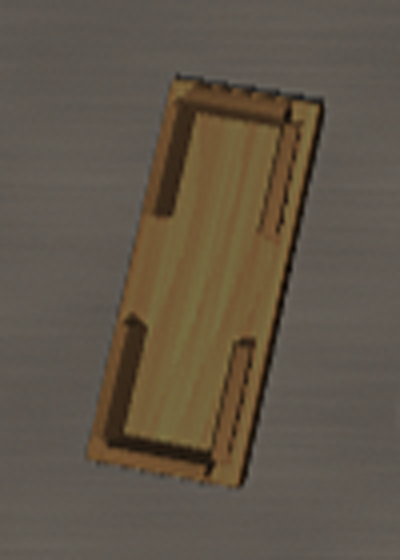

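Holder ≈ (465.5, 271), yaw −0.160 rad. The stone's middle is ≈ (488.5, 23.6), axis ≈ 92°. Moving over the middle.

```bash
python3 -m pendant '[[0.42,0,-0.48,-0.02,1],[0.84,0,-0.965,-0.02,1],[0.84,0.5,-0.965,-0.02,1],[0.84,1,-0.965,-0.02,1],[0.84,1,-0.965,-0.02,1],[0.84,1,-0.965,-0.02,1]]'
python3 - <<'E'
from h import *
go(488.5,23.6,4,-1.531)
save('top','t6.png',(160,100,500,330),2.3)
save('side','s6.png',(120,60,420,300),2.5)
E
```

```text
clock: 11.2
tool_pos: [488.9, 24.3, 105.6]
ee_rot: [-1.568, -0.0, -1.531]
ft_force: [-0.3, -0.0, 1.2]
width: 1.001
shift [ 0.006  1.016 -0.008] pos [488.9  24.3 105.6] rot [-1.568 -0.    -1.531] turn 0.0
```

View pics/t6.png

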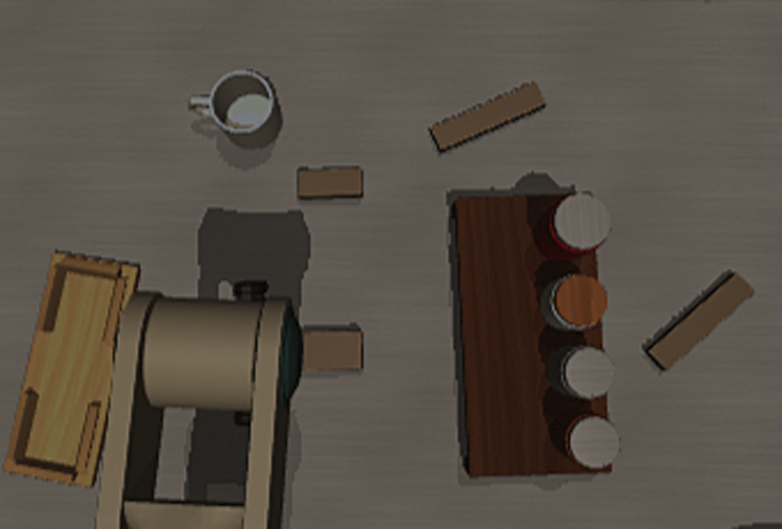

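View pics/s6.png

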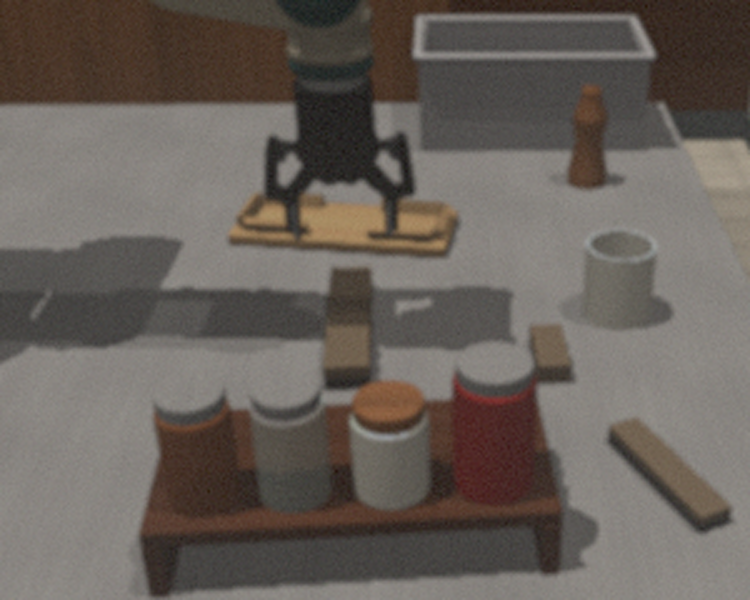

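The jaws straddle the stone at its middle. Descend and grip.

```bash
python3 -m pendant '[[0,0.4,0,0,1],[0,0.8,0,0,1],[0,0.95,0,0,1],[0,1,0,0,1],[0,1,0,0,1],[0,1,0,0,1]]'
python3 -m pendant '[[0,0,0,0,0.3],[0,0,0,0,-0.2],[0,0,0,0,-0.5],[0,0,0,0,-1],[0,0,0,0,-1],[0,0,0,0,-1]]' 70
python3 -m pendant '[[0,-0.2,0,0,-1],[0,-0.6,0,0,-1],[0,-1,0,0,-1],[0,-1,0,0,-1],[0,-1,0,0,-1]]'
python3 - <<'E'
from h import *
save('top','t7.png',(160,100,500,330),2.3)
save('side','s7.png',(120,60,420,300),2.5)
E
```

```text
clock: 12.05
tool_pos: [488.9, 24.2, 4.8]
ee_rot: [-1.568, -0.0, -1.531]
ft_force: [0.2, 0.2, -0.8]
width: 1.0
clock: 12.8
tool_pos: [488.5, 24.2, 4.1]
ee_rot: [-1.569, -0.0, -1.531]
ft_force: [0.6, -0.3, 5.7]
width: 0.522
clock: 13.42
tool_pos: [486.4, 24.2, 100.6]
ee_rot: [-1.575, 0.0, -1.531]
ft_force: [0.3, 0.0, -6.5]
width: 0.522
```

View pics/s7.png

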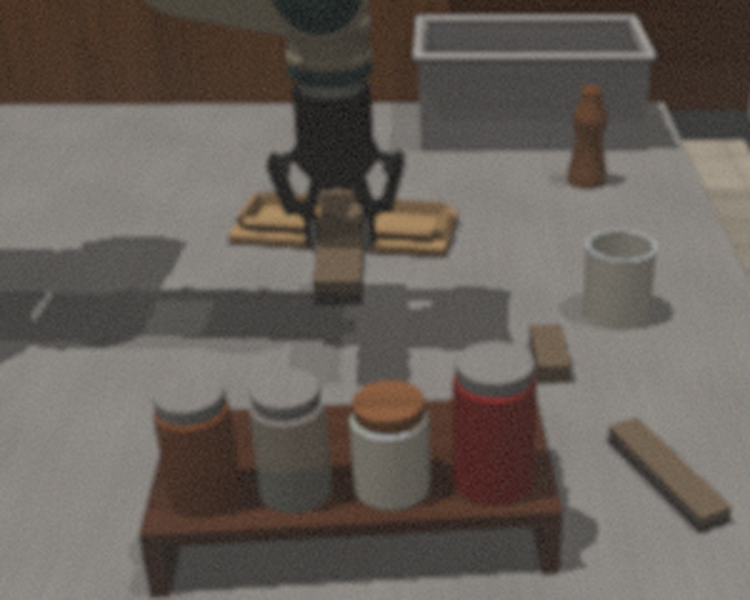

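Lifted level. Turn to the holder's direction.

```bash
python3 -m pendant '[[0,0,0,-0.04,-1],[0,0,0,-0.12,-1],[0,0,0,-0.2,-1],[0,0,0,-0.28,-1],[0,0,0,-0.36,-1],[0,0,0,-0.44,-1],[0,0,0,-0.52,-1],[0,0,0,-0.6,-1],[0,0,0,-0.66,-1],[0,0,0,-0.686,-1]]'
python3 -m pendant '[[0,0,0,0,-1],[0,0,0,0,-1]]'
python3 - <<'E'
from h import *
go(465.5,271,105,-.16)
E
```

```text
clock: 14.78
tool_pos: [486.9, 24.2, 101.2]
ee_rot: [-1.571, 0.004, -0.156]
ft_force: [0.3, 0.0, -5.2]
width: 0.526
clock: 15.02
tool_pos: [487.4, 24.2, 102.3]
ee_rot: [-1.571, 0.002, -0.16]
ft_force: [-0.3, 0.1, -6.5]
width: 0.522
shift [-0.609 -0.027  2.402] pos [487.4  24.2 102.3] rot [-1.571  0.002 -0.16 ] turn 0.0
```

```bash
python3 -m pendant '[[-0.05,0,0.2,0,-1],[-0.1,0,0.45,0,-1],[-0.2,0,0.8,0,-1],[-0.2,0,0.8,0,-1]]'
python3 -m pendant '[[-0.1,0,0.4,0,-1],[-0.2,0,0.8,0,-1],[-0.2,0,0.8,0,-1]]'
python3 -m pendant '[[-0.1,0,0.4,0,-1],[-0.2,0,0.7,0,-1],[-0.21,0,0.8,0,-1],[-0.21,0,0.8,0,-1],[-0.21,0,0.8,0,-1]]'
python3 - <<'E'
from h import *
go(465.5,271,40,-.16)
save('top','t8.png',(100,170,300,340),4)
save('side','s8.png',(170,80,350,200),4)
E
```

```text
clock: 15.52
tool_pos: [480.3, 108.1, 102.9]
ee_rot: [-1.571, 0.001, -0.157]
ft_force: [-0.3, -0.7, -4.8]
width: 0.517
clock: 15.9
tool_pos: [473.3, 190.1, 102.9]
ee_rot: [-1.571, 0.0, -0.156]
ft_force: [0.1, -0.6, -6.1]
width: 0.524
clock: 16.52
tool_pos: [465.9, 269.6, 103.1]
ee_rot: [-1.572, 0.0, -0.16]
ft_force: [0.7, 0.3, -6.3]
width: 0.519
shift [-0.006  0.631  0.014] pos [465.9 269.6 103.1] rot [-1.572  0.    -0.16 ] turn -0.0
```

View pics/t8.png

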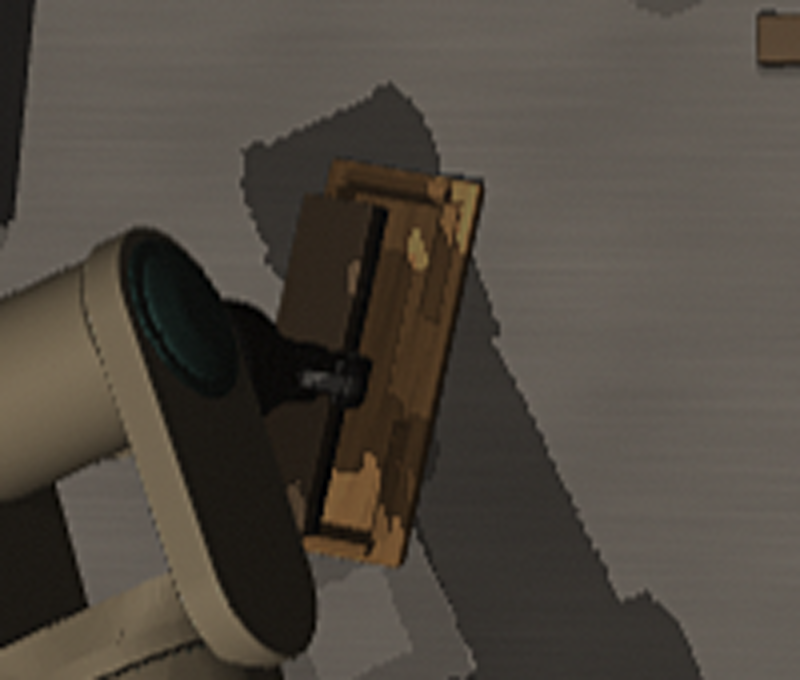

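View pics/s8.png

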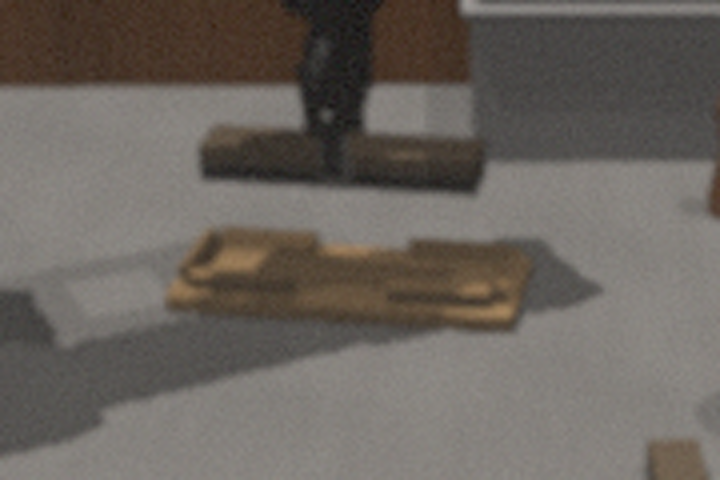

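```bash
python3 - <<'E'
from h import *
c,s=np.cos(-.16),np.sin(-.16)
def C(lx,ly,z): return [465.9+c*lx-s*ly,269.6+s*lx+c*ly,z]
for lx in(-105,105):
  for z in(98.7,126.7):
    P=C(lx,-23,z)
    print(lx,z,'side',np.round((w2p('side',P)[0]-[170,80])*4),'top',np.round((w2p('top',P)[0]-[100,170])*4))
  P=C(lx,23,126.7); print('far top',np.round((w2p('side',P)[0]-[170,80])*4),np.round((w2p('top',P)[0]-[100,170])*4))
def H(lx,ly,z): return [465.5+c*lx-s*ly,271+s*lx+c*ly,z]
for lx in(-135,135): print('holder',[np.round((w2p('side',H(lx,-55,z))[0]-[170,80])*4) for z in (0,16)],np.round((w2p('top',H(lx,-55,16))[0]-[100,170])*4))
E
```

```text
-105 98.7 side [201. 176.] top [318. 533.]
-105 126.7 side [197. 141.] top [299. 539.]
far top [215. 119.] [227. 526.]
105 98.7 side [477. 192.] top [390. 208.]
105 126.7 side [476. 157.] top [374. 204.]
far top [486. 134.] [304. 191.]
holder [array([163., 310.]), array([161., 291.])] [400. 570.]
holder [array([511., 332.]), array([511., 313.])] [483. 184.]
```

The predicted stone and holder corners match the picture to within about 1 px. Lower to just above the walls, then gently down.

```bash
python3 -m pendant '[[0,0.2,0.01,0,-1],[0.01,0.5,0.015,0,-1],[0.01,0.6,0.015,0,-1],[0.01,0.6,0.015,0,-1],[0.01,0.6,0.015,0,-1]]'
python3 - <<'E'
from h import *
go(466,271,20.5,-.16)
save('top','t9.png',(100,170,300,340),4)
save('side','s9.png',(170,80,350,200),4)
E
```

```text
clock: 17.25
tool_pos: [467.7, 272.4, 44.7]
ee_rot: [-1.57, -0.002, -0.159]
ft_force: [-0.1, -0.2, -5.3]
width: 0.525
shift [-0.015  0.242 -0.017] pos [467.7 272.4  44.7] rot [-1.57  -0.002 -0.159] turn 0.001
```

View pics/t9.png

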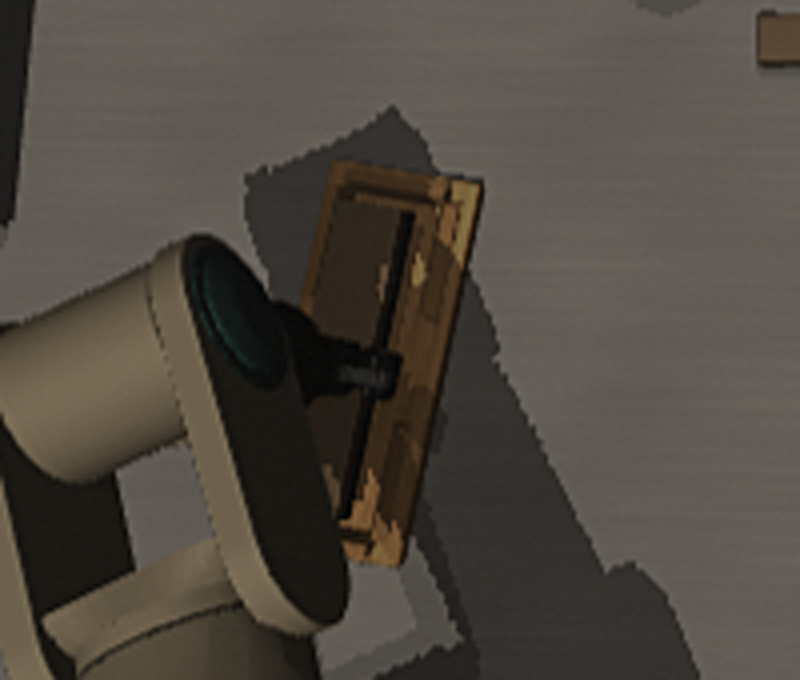

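View pics/s9.png

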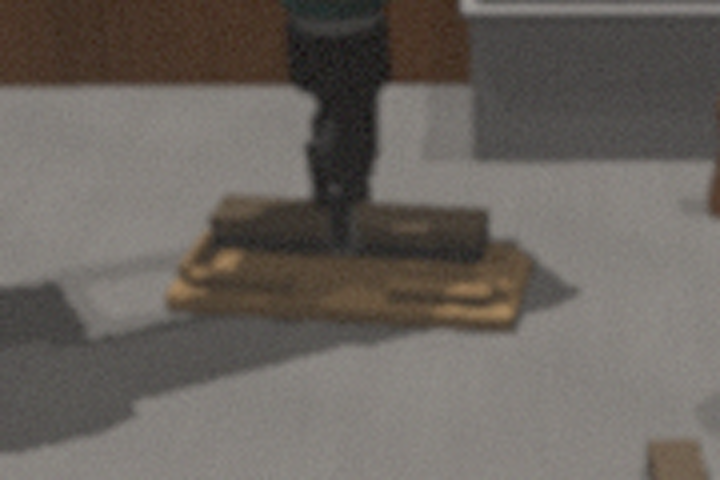

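```bash
python3 -m pendant '[[-0.01,0.06,-0.015,0,-1],[-0.01,0.12,-0.015,0,-1],[-0.01,0.16,-0.015,0,-1],[-0.01,0.19,-0.015,0,-1],[-0.01,0.21,-0.015,0,-1],[-0.01,0.21,-0.015,0,-1]]'
python3 -m pendant '[[0,0.01,0,0,-1],[0,0.02,0,0,-1],[0,0.02,0,0,-1]]'
```

```text
clock: 18.1
tool_pos: [465.6, 270.8, 22.1]
ee_rot: [-1.571, 0.0, -0.159]
ft_force: [-0.6, 0.6, -5.8]
width: 0.525
clock: 18.48
tool_pos: [465.6, 270.8, 20.2]
ee_rot: [-1.571, -0.0, -0.159]
ft_force: [-0.3, -0.8, -5.9]
width: 0.522
```

```bash
python3 -m pendant '[[0,0.01,0,0,-1],[0,0.01,0,0,-1]]'
```

```text
clock: 18.73
tool_pos: [465.7, 270.9, 20.1]
ee_rot: [-1.571, -0.0, -0.159]
ft_force: [-3.9, -3.1, 3.2]
width: 0.524
```

Contact is felt at the expected height (floor 16 mm plus the 4 mm grip height), so the stone is on the nest floor. Release and rise.

```bash
python3 -m pendant '[[0,0,0,0,-0.3],[0,0,0,0,0.1],[0,0,0,0,0.6],[0,0,0,0,0.6],[0,0,0,0,0.6],[0,-0.1,0,0,0.6],[0,-0.4,0,0,0.6],[0,-0.9,0,0,0.6],[0,-1,0,0,0.6]]'
python3 -m pendant '[[0,-0.5,0,0,0.6],[0,-1,0,0,0.6],[0,-1,-0.5,0,0.6],[0,-1,-1,0,0.6],[0,-1,-1,0,0.6]]'
python3 -m pendant '[[0,0,-0.5,0,0.6],[0,0,-1,0,0.6],[0,0,-1,0,0.6],[0,0,-1,0,0.6]]'
python3 - <<'E'
from h import *
save('top','t10.png',(100,170,300,340),4)
save('side','s10.png',(170,80,350,200),4)
E
```

```text
clock: 19.85
tool_pos: [467.4, 271.7, 124.1]
ee_rot: [-1.566, -0.006, -0.159]
ft_force: [-0.5, 0.5, -0.7]
width: 0.801
clock: 20.48
tool_pos: [449.5, 169.9, 219.3]
ee_rot: [-1.571, -0.0, -0.162]
ft_force: [-0.0, -0.7, -0.8]
width: 0.8
clock: 20.98
tool_pos: [434.1, 74.0, 219.2]
ee_rot: [-1.57, 0.0, -0.159]
ft_force: [-0.7, 0.4, -1.1]
width: 0.8
```

View pics/t10.png

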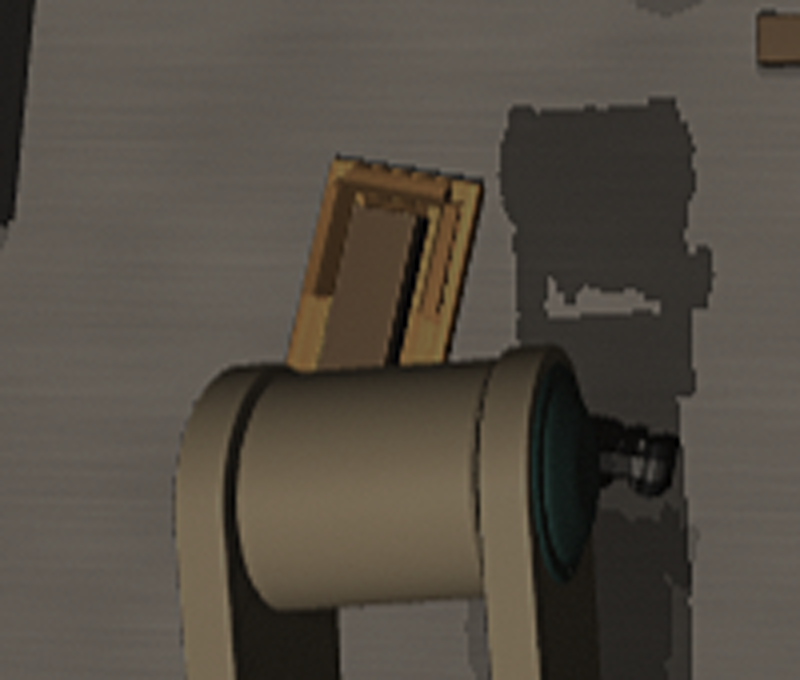

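View pics/s10.png

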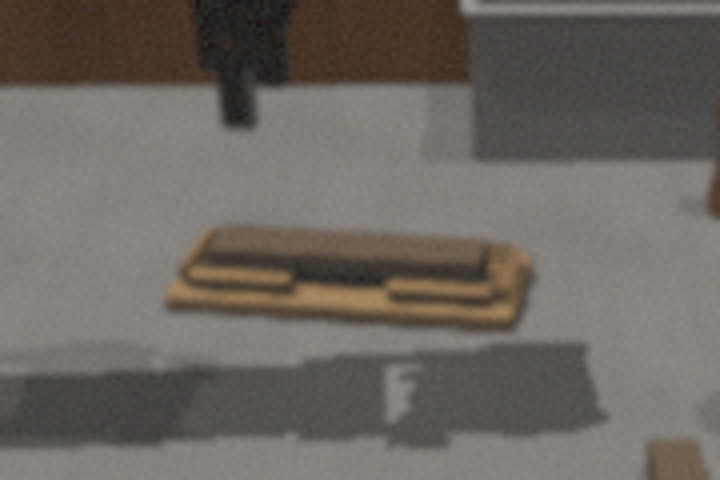

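```bash
python3 -m pendant '[[0,0,-0.5,0,0.6],[0,0,-1,0,0.6],[0,0,-1,0,0.6],[0,0,-1,0,0.6]]'
python3 - <<'E'
from h import *
import cv2
def draw(n,fn,crop,k=5):
    im=optics.capture(n); x0,y0,x1,y1=crop
    o=cv2.resize(im[y0:y1,x0:x1,::-1],None,fx=k,fy=k,interpolation=2)
    o=cv2.convertScaleAbs(o,alpha=1.6)
    cv2.imwrite('pics/'+fn,o)
    c,s=np.cos(-.16),np.sin(-.16)
    for z in(16,44):
        P=[[465.7+c*x-s*y,270.9+s*x+c*y,z] for x,y in((105,23),(105,-23),(-105,-23),(-105,23))]
        print(n,z,np.round((w2p(n,P)-[x0,y0])*k).tolist())
draw('top','t11.png',(150,195,270,310)); draw('side','s11.png',(205,125,325,175),6)
E
```

```text
clock: 21.58
tool_pos: [418.4, -24.5, 219.2]
ee_rot: [-1.57, 0.0, -0.158]
ft_force: [-0.0, 0.3, -0.0]
width: 0.799
top 16 [[209.0, 133.0], [288.0, 147.0], [206.0, 521.0], [125.0, 506.0]]
top 44 [[190.0, 129.0], [271.0, 143.0], [186.0, 528.0], [104.0, 512.0]]
side 16 [[524.0, 130.0], [508.0, 168.0], [108.0, 143.0], [134.0, 105.0]]
side 44 [[522.0, 81.0], [507.0, 118.0], [103.0, 93.0], [129.0, 57.0]]
```

View pics/t11.png

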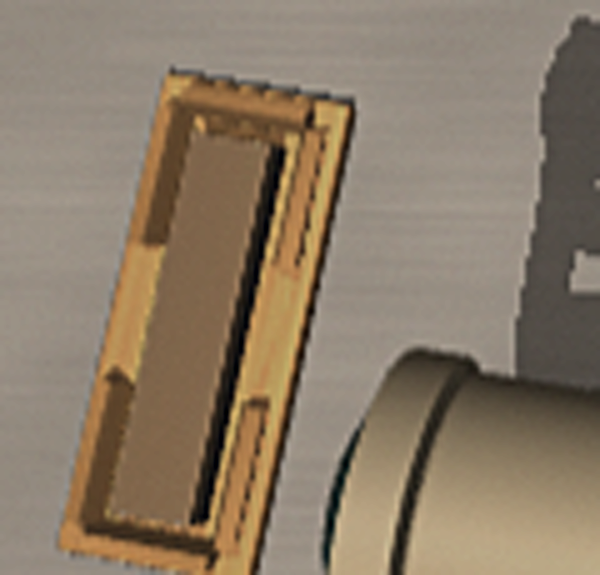

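View pics/s11.png

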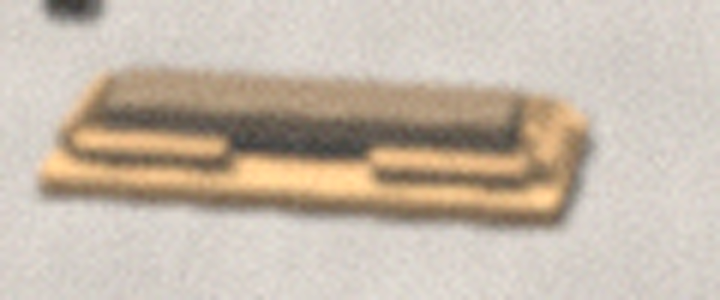

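The stone sits between all four walls, with floor showing at both ends. Its top corners in the top view are about (192,138), (272,143), (192,522) and (110,515). That matches the prediction for a stone lying flat on the floor, brown side up. Handing in.

```bash
python3 - <<'E'
from h import *
optics.capture('top'); print([(np.round(d['centre']),round(d['score'],2)) for d in search_frame('dresser','top')])
print(job.job_done())
E
```

```text
[]
the job is handed in; nothing more can be done
None
```

I drew the largest stone (46 mm wide) out from under the shelf by its end, laid it flat on the open counter and let go. I then gripped it again at its middle and seated it lengthwise, same side up, in the holder. I released it and moved the gripper well clear before handing in, at about 22 s of the 54 s allowed.

**Seating:** the last pictures show the stone between all four walls. Its corners in the top view match a stone lying flat on the nest floor to about 2 px. On setting down, I felt contact at the expected height.

**Not confirmed:** the final network search for the dressing stone found nothing, so its end position is not confirmed by measurement. I planned every move clear of it, and the part of it visible in the picture taken after the release had not moved.

**Small disagreement:** the camera and the gripper differed by about 1.5–2 mm in x, within the calibration error.

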